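Feed a bearing block through the chute flap

ROBOT

A 6-joint arm with a two-finger parallel gripper is mounted at the origin on the work surface. World frame = base frame: x ahead of the robot, y to its left, z up, the work surface at z = 0. Lengths are in m, angles in rad, forces in N, time in s.
With the tool pointing down it reaches from about 0.375 to 0.9 m from the base axis. Payload 3.1 kg.
Tool frame: the origin (TCP) lies at the very end of the fingers, on their centre line; the grasp point (between the pads) lies 19 mm behind it; z points along the fingers, y is the direction in which the jaws open and shut (so a half turn about z gives the same grasp; the last joint's range is limited). The gripper opens to 85 mm and grips with 20 to 120 N. Pads are 22 mm wide; open, the fingers measure 114 mm over their backs; the gripper's body (76 mm by 85 mm) begins 54 mm behind the grasp point. The pads swing forward as they close: fully open they stand 13 mm farther back than shut.
Start: joints at [0.934, 0.527, 1.433, -0, 1.181, -0.178], TCP at [0.276, 0.561, 0.21] pointing down, gripper open.
Joint ranges: [-3.08, 3.08], [-0.75, 2.2], [0.22, 2.44], [-1.43, 4.57], [0, 2.65], [-2.85, 2.85]. Speed limits (rad/s): [2.79, 2.79, 3.14, 3.14, 3.14, 3.14].

INTERFACE

Orientations are given as a unit quaternion [x, y, z, w].
In Python, from station import ctrl, imaging gives the robot as it stands.
- The arm moves only by the tool play_rows, never from a script. Its argument "rows" is a list of rows, each a list of 7 numbers: the turn, a rotation vector about the tool's x, y, z in degrees, then the shift along the tool's x, y, z in m, then the opening, from -1 (shut) to 1 (fully open), so that 0 is half open. A call has 1 to 20 rows; each row is the pose to reach, as a shift and turn from the pose commanded when the call began, along the tool's axes at that moment; what a row does not reach only later rows make up. A row lasts 1/12 s, in which the tool goes at most 41.7 mm and 7.16 degrees, less where a joint would pass 70% of its speed; a pose out of reach is approached as far as the arm can. A call with a gripper value outside its range is refused whole. The fingers move at their own pace and stop on an object; "force" is the grip in N (left out, the last holds). Time passes only in rows, so rows that repeat a pose let the fingers close. It gives the time, the measured TCP pose, the force and the opening at its end, in the units of the state.
- ctrl.read_state(): the state, without advancing time (a new reading comes with each control period).
- imaging.camera(name): name is "side" or "top" or "wrist"; returns the picture (384x512x3 uint8, red, green, blue); there is no depth.
- imaging.calibration(name): a dict with "intrinsics" (3x3 intrinsics, pixels), "k1" (the pictures are not rectified: a ray, as slopes to the right and down, at radius r is drawn at 1 + k1 r^2 times it, then the intrinsics apply), "extrinsics" (4x4, takes a point from world to camera coordinates). Camera axes: x right, y down, z forward; pixel columns grow to the right and rows downward; lengths in m; the calibration is good to about 2 mm. A picture is of the moment at which its call begins: read the wrist's pose just before it. calibration takes no time and is no camera call; for the wrist camera it gives the pose at the moment of the call.
- ctrl.hand_in(): hands the job in, once; it reports no verdict.
The state is a dict: "clock": time; "q": joint angles; "qd": joint speeds; "joint_torque": joint torques, N m; "position": TCP position; "orientation": TCP orientation; "wrist_force": force on the tool from outside, world axes, zero at the start; "moment": the same for the moment, N m; "width": opening from 0.0 (shut) to 1.0 (fully open).
Only numpy, scipy, OpenCV 4.12 (cv2) and the standard library are available. Lean on these libraries where they do the work, as an engineer would, in place of code of your own. Each camera call takes 0.05 s, during which the arm holds its last target. There are 200 camera calls.

TASK

Using only the fingertips, push the steel bearing block that lies in front of the chute lane along the deck, between the guides and through the hanging gravity flap, until it tips over the deck's edge and slides down into the blue sloping tray behind. Then draw back so that the flap swings fully shut behind it. Never lift or carry the block, and leave the other things on the deck and table where they are.

Things in the scene. Friction and masses are not known exactly. Their poses are not given: they have to be found in the camera images.
- chute: Fixed feed chute: white slippery plastic deck (friction about 0.12) with a blue tray behind. Origin at table level (z 0) under the middle of the shut flap; x is the feeding direction, z up. The flat deck top, 72 mm above the table, runs from x -200 mm to its edge at x +34, y -130 to +130. Two hinge posts at y +-57 (7 mm thick, top at 146 mm) carry the flap; nothing else bridges the lane.
- lane_mouth (a point): Middle of the lane's flared mouth, on the deck at chute x -80 mm, y 0; axes as the chute's. The black plastic guides (12 mm high, 4 mm thick) are 86 mm apart here and narrow to 48 mm at chute x -45, then run straight, 48 mm apart inside, to the deck's edge.
- tray_end (a point): Foot of the blue tray's grey sloping floor, at the middle of its end wall: chute x +159 mm, y 0, 14 mm above the table; axes as the chute's. From the deck's edge the floor slopes down at 25 degrees to here, 110 mm wide inside, walls up to deck height, open above. It is slippery: once more than half of the block is pushed over the edge it tips and slides down to the end wall by itself.
- flap_pivot (a point): Middle of the flap's pivot line (along the chute's y), at chute x 0, 138 mm above the table. No rod is there: two side arms 94 mm apart carry the steel plate, 3 mm thick, from 30 to 63 mm below the pivot (lower edge 3 mm over the deck), 94 mm wide, 44 mm in its lowest 15 mm. Fingers pointing down can follow the block up to about 25 mm past the pivot.
- flap (a joint): Angle of the gravity flap, rad: 0 = hanging shut across the lane (it cannot swing towards the robot), growing as its lower edge swings to the chute's +x and up; stop at 1.5. 55 g: a light push of the block opens it; let go, it falls shut by itself within about 2 s if nothing is in its way.
- block_center (a point): Centre of the loose steel bearing block, a box 60 mm (its x, along the lane) by 40 mm (y) by 34 mm high, about 0.4 kg, with a round dark bore in each end face and four small dark holes on top. It starts on the deck before the flared mouth, its x roughly along the lane. Its centre stands 17 mm above whatever it lies on.
- bushing: Loose flanged steel bushing standing on the deck beside the lane, 38 mm across, 40 mm high; origin under its centre. Leave alone.
- fitting: Loose brass hexagon fitting standing on the deck beside the lane, 39 mm across, 40 mm high; origin under its centre. Leave alone.
- spare: Loose dark block with a stud on top, 60 x 40 x 50 mm, on the table to the left; origin under its centre. Leave alone.
- spool: Loose grey cylinder 56 mm across, 50 mm high, on the table to the right. Origin under its centre. Leave alone.
- wrench: Loose wrench lying on the table to the right. Leave alone.
- oil: Loose white bottle 56 mm across, 130 mm high, on the table to the left. Origin under its centre. Leave alone.
- tub: Loose small blue tub 100 x 75 x 40 mm on the table to the right. Origin under its centre. Leave alone.
Things that resemble listed ones, but are neither listed nor needed, are in the scene too. What is shaped like the part that bears block_center but green or red is not meant.

How it is judged:
By the outcome, as a careful person would: the job done as asked, in the order asked, and still so for the second after the job is handed in, with the robot touching nothing.
It also fails if it takes over 35 s, if anything falls off the work surface, if the arm or the gripper's body presses on something with over 40 N, if the wrist force passes 120 N, or if a joint passes its speed limit or range.

## Working session

There is one attempt and no reset: what is moved stays moved. The work goes in short steps, Python scripts to look and compute and a tool call to move; the robot and the scene stay as the last step left them, time stands still between calls to the robot, and variables do not carry over. Pictures are saved under pics/ and viewed, about 8 in all and at most 12, crops included, and the job is handed in when it is done.

Besides the shell and the picture viewer there is one more tool, called as name([rows], argument=value, ...), one row to a line, values as JSON. play_rows: Moves the arm, as the interface text tells. Its arguments: {"type":"object","properties":{"rows":{"type":"array"},"force":{"type":"number"}},"required":["rows"]}

```bash
mkdir -p pics; cat > h.py <<'E'
import numpy as np, cv2
from station import ctrl, imaging
def ray(name,u,v,cal=None):
    c=cal or imaging.calibration(name);K=np.array(c["intrinsics"]);E=np.array(c["extrinsics"])
    xd,yd=(u-K[0,2])/K[0,0],(v-K[1,2])/K[1,1];x,y=xd,yd
    for _ in range(20):
        s=1+c["k1"]*(x*x+y*y);x,y=xd/s,yd/s
    R=E[:3,:3];return -R.T@E[:3,3],R.T@np.array([x,y,1])
def onz(name,u,v,z,cal=None):
    o,d=ray(name,u,v,cal);return o+d*(z-o[2])/d[2]
def proj(name,p,cal=None):
    c=cal or imaging.calibration(name);K=np.array(c["intrinsics"]);E=np.array(c["extrinsics"])
    q=E[:3,:3]@np.array(p)+E[:3,3];x,y=q[:2]/q[2];s=1+c["k1"]*(x*x+y*y)
    return K[0,0]*x*s+K[0,2],K[1,1]*y*s+K[1,2]
def save(im,fn): cv2.imwrite("pics/"+fn,cv2.cvtColor(im,cv2.COLOR_RGB2BGR))
E
python3 - <<'E'
from h import *
a=imaging.camera("top");b=imaging.camera("side")
np.save("top.npy",a);np.save("side.npy",b)
save(cv2.resize(a,(800,600)),"top.png");save(cv2.resize(b,(800,600)),"side.png")
print(ctrl.read_state())
for n in("top","side"):print(imaging.calibration(n))
E
```

```text
{'clock': 0.1, 'q': array([ 9.34504286e-01,  5.28381289e-01,  1.43375532e+00,  1.42756383e-05,
        1.18138845e+00, -1.78472454e-01]), 'qd': array([-0.00013752, -0.00128966, -0.00346383,  0.00015508,  0.00272005,
       -0.00040708]), 'joint_torque': array([-1.12310852e-04, -4.43308783e+01, -1.78585964e+01, -2.23345169e-04,
        3.83054066e-03, -8.36794953e-06]), 'position': array([0.2757962 , 0.56011228, 0.20923253]), 'orientation': array([ 2.26918430e-01,  9.73913288e-01, -8.84516152e-04, -3.88877773e-04]), 'wrist_force': array([-0.42126627, -0.89018605,  0.80931687]), 'moment': array([-0.03000233,  0.02229108, -0.00034147]), 'width': 0.9980115853390427}
{'intrinsics': array([[372.50842122,   0.        , 254.76046334],
       [  0.        , 372.50842122, 196.09899328],
       [  0.        ,   0.        ,   1.        ]]), 'k1': -0.0770289442408922, 'extrinsics': array([[ 0.08867458, -0.9960523 ,  0.00407905, -0.05459322],
       [-0.97243917, -0.08745751, -0.21613247,  0.57931309],
       [ 0.21563598,  0.01519883, -0.97635553,  1.03277611],
       [ 0.        ,  0.        ,  0.        ,  1.        ]])}
{'intrinsics': array([[384.31723954,   0.        , 252.27913728],
       [  0.        , 384.31723954, 187.23356241],
       [  0.        ,   0.        ,   1.        ]]), 'k1': 0.0010899262620113561, 'extrinsics': array([[ 0.70304338, -0.71098107, -0.01536002, -0.38928024],
       [-0.39686461, -0.374328  , -0.83807937,  0.29524995],
       [ 0.59010888,  0.595302  , -0.54533205,  1.09364453],
       [ 0.        ,  0.        ,  0.        ,  1.        ]])}
```

View pics/top.png

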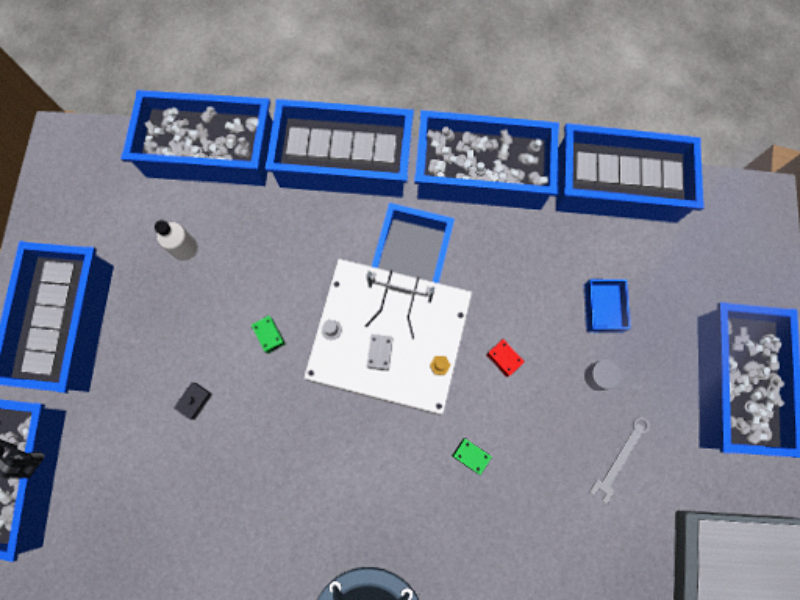

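View pics/side.png

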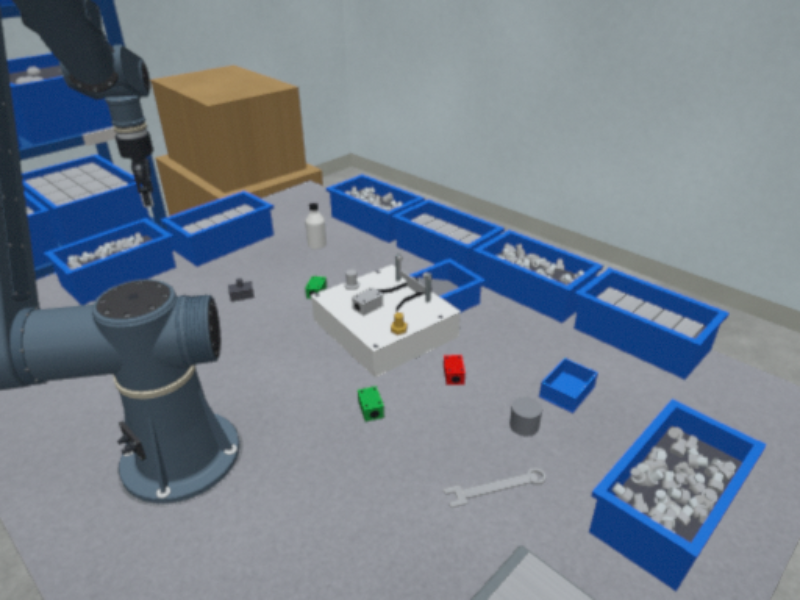

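The candidates (800-px top view) are the grey block on the deck at (380,352), green ones at (268,334) and (472,456), and a red one at (505,357). Only the grey one fits the description: it is steel and sits in front of the flared guides. The bushing is at (331,328) and the fitting at (440,365), both beside the lane.

```bash
python3 - <<'E'
from h import *
a=np.load("top.npy")
x0,y0,x1,y1=185,120,315,275
save(cv2.resize(a[y0:y1,x0:x1],None,fx=4.5,fy=4.5,interpolation=cv2.INTER_CUBIC)[:600],"crop.png") 
m=(a.min(2)>200).astype(np.uint8);m[:, :185]=0;m[:,315:]=0;m[:150]=0;m[280:]=0
m=cv2.morphologyEx(m,cv2.MORPH_OPEN,np.ones((3,3)))
c=max(cv2.findContours(m,0,2)[0],key=cv2.contourArea)
P=np.array([onz("top",*p[0],.072)[:2] for p in c])
r=cv2.minAreaRect((P*1000).astype(np.float32));print(r,cv2.boxPoints(r))
for u,v in((380,352),(331,328),(440,365)):print(onz("top",u*.64,v*.64,.106))
E
```

```text
((527.0467529296875, 10.663986206054688), (260.1799011230469, 234.14617919921875), 80.74758911132812) [[ 390.58044  -98.90996]
 [ 621.6803  -136.55693]
 [ 663.51306  120.23793]
 [ 432.4132   157.8849 ]]
[0.48687497 0.02122161 0.106     ]
[0.52215042 0.11296575 0.106     ]
[ 0.4732252  -0.08684138  0.106     ]
```

View pics/crop.png

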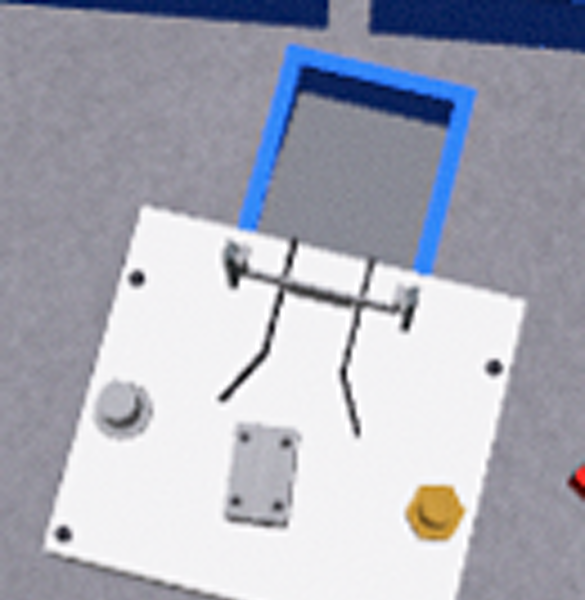

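play_rows([
  [0,0,0,-0.006,-0.007,0,-0.6],
  [0,0,-1,-0.02,-0.022,0,-0.6],
  [0,0,-3,-0.042,-0.046,0,-0.6],
  [0,0,-4,-0.065,-0.071,0,-0.6],
  [0,0,-5,-0.09,-0.099,0,-0.6],
  [0,0,-6,-0.115,-0.126,0,-0.6],
  [0,0,-7,-0.14,-0.153,0,-0.6],
  [0,0,-8,-0.165,-0.181,0,-0.6],
  [0,0,-9,-0.19,-0.208,0,-0.6],
  [0,0,-10,-0.215,-0.236,0,-0.6],
  [0,0,-11,-0.24,-0.263,0,-0.6],
  [0,0,-12,-0.265,-0.29,0,-0.6],
  [0,0,-13,-0.29,-0.318,0,-0.6],
  [0,0,-14,-0.315,-0.345,0,-0.6],
  [0,0,-15,-0.338,-0.37,0,-0.6],
  [0,0,-16,-0.358,-0.392,0,-0.6],
  [0,0,-17,-0.37,-0.405,0,-0.6],
  [0,0,-17,-0.374,-0.41,0,-0.6],
  [0,0,-17,-0.374,-0.41,0,-0.6],
  [0,0,-17,-0.374,-0.41,0,-0.6],
])

```text
clock: 1.77
position: [0.4296, 0.0279, 0.2099]
orientation: [0.081, 0.997, 0.0, -0.001]
wrist_force: [-0.1, 0.3, -0.7]
width: 0.194
```

```bash
python3 - <<'E'
from h import *
import pickle
s=ctrl.read_state();c=imaging.calibration("wrist");a=imaging.camera("wrist")
pickle.dump(c,open("wc.pkl","wb"));np.save("w.npy",a)
save(cv2.resize(a,(800,600)),"w1.png");print(s["clock"],s["position"],s["orientation"],s["width"],s["wrist_force"],s["q"])
E
```

```text
1.7667 [0.42956133 0.02793908 0.20991945] [ 8.10394163e-02  9.96710650e-01  2.91762122e-04 -6.38082271e-04] 0.19406890504695898 [-0.14600213  0.3098845  -0.72004766] [-1.96186515e-01  2.67175393e-01  1.89661083e+00  5.21863708e-04
  9.79141209e-01 -1.60501739e+00]
```

View pics/w1.png

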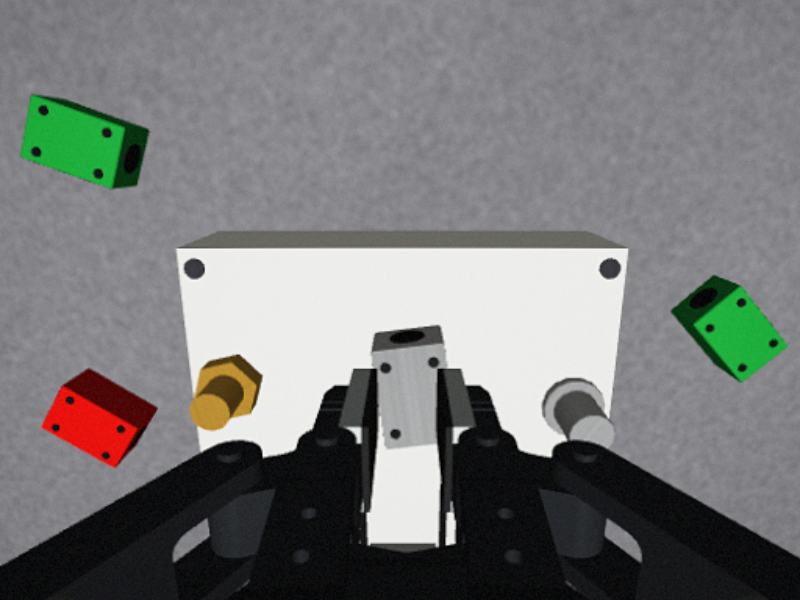

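The wrist view shows the deck's rear edge running from (177,248) to (628,248). The block's top rear edge runs from (372,352) to (444,346), so the block is slightly yawed. The bushing is at right (575,410) and the fitting at left (228,385).

```bash
python3 - <<'E'
from h import *
import pickle
c=pickle.load(open("wc.pkl","rb"));f=.64
a=np.radians(-9.25);ex=np.array([np.cos(a),np.sin(a)]);ey=np.array([-ex[1],ex[0]]);O=np.array([.6090,-.0027])
for n,u,v,z in(("deckR",177,248,.072),("deckL",628,248,.072),("bR",372,352,.106),("bL",444,346,.106),("bbR",374,332,.072),("bbL",440,326,.072),("h1",386,368,.106),("h2",434,362,.106),("h3",396,434,.106)):
    p=onz("wrist",u*f,v*f,z,c)[:2];d=p-O;print(n,p.round(4),"chute",(d@ex).round(4),(d@ey).round(4))
E
```

```text
deckR [ 0.3918 -0.0981] chute -0.199 -0.129
deckL [0.4334 0.1569] chute -0.1989 0.1293
bR [0.4597 0.0054] chute -0.1486 -0.016
bL [0.4626 0.0438] chute -0.152 0.0224
bbR [0.4598 0.0045] chute -0.1484 -0.0169
bbL [0.4625 0.0437] chute -0.1521 0.0223
h1 [0.47   0.0112] chute -0.1394 -0.0086
h2 [0.4707 0.0372] chute -0.1429 0.0172
h3 [0.51   0.0099] chute -0.0997 -0.0035
```

play_rows([
  [0,0,0,0,0.004,0.02,-0.6],
  [0,0,0,0,0.004,0.05,-0.6],
  [0,0,0,0,0.004,0.08,-0.6],
  [0,0,0,0,0.004,0.105,-0.6],
  [0,0,0,0,0.004,0.117,-0.6],
  [0,0,0,-0.004,0.004,0.117,-0.6],
  [0,0,0,-0.01,0.004,0.117,-0.6],
  [0,0,0,-0.015,0.004,0.117,-0.6],
  [0,0,0,-0.02,0.004,0.117,-0.6],
  [0,0,0,-0.025,0.004,0.117,-0.6],
  [0,0,0,-0.03,0.004,0.117,-0.6],
  [0,0,0,-0.035,0.003,0.117,-0.6],
  [0,0,0,-0.04,0.002,0.117,-0.6],
  [0,0,0,-0.045,0.001,0.117,-0.6],
  [0,0,0,-0.05,0.0,0.117,-0.6],
  [0,0,0,-0.054,-0.001,0.117,-0.6],
  [0,0,0,-0.057,-0.002,0.117,-0.6],
  [0,0,0,-0.059,-0.002,0.117,-0.6],
  [0,0,0,-0.06,-0.002,0.117,-0.6],
  [0,0,0,-0.06,-0.002,0.117,-0.6],
])

```text
clock: 3.48
position: [0.4895, 0.0159, 0.0931]
orientation: [0.08, 0.997, -0.0, -0.0]
wrist_force: [0.3, -0.1, 0.2]
width: 0.196
```

```bash
python3 - <<'E'
from h import *
a=imaging.camera("top");b=imaging.camera("wrist");s=imaging.camera("side")
A=cv2.resize(a[120:275,170:330],(400,388));B=cv2.resize(b,(400,300));S=cv2.resize(s[140:240,190:310],(400,333))
out=np.zeros((600,800,3),np.uint8);out[:388,:400]=A;out[:300,400:]=B;out[300:600,400:]=S[:300]
save(out,"c2.png")
E
```

```text
(no output)
```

View pics/c2.png

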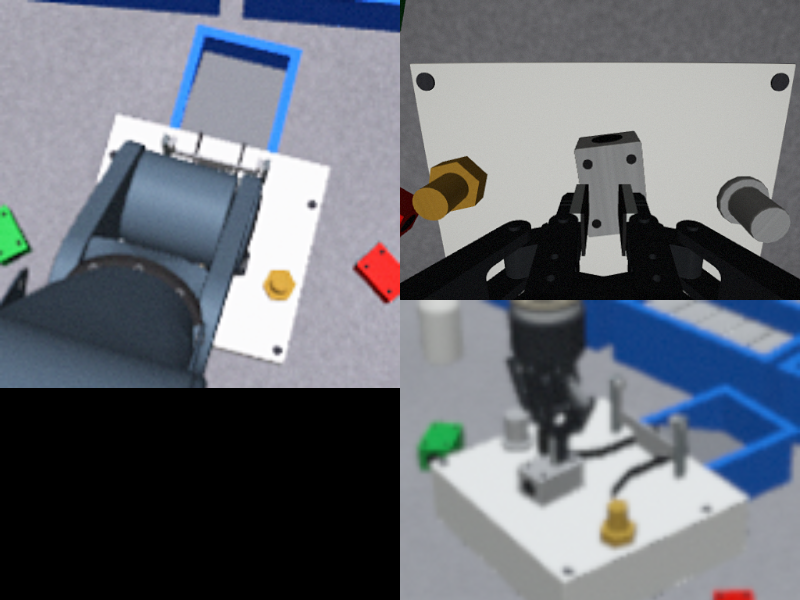

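The block looks unmoved, with the fingers above it. I'll check the heights numerically.

```bash
python3 - <<'E'
from h import *
a=imaging.camera("wrist");c=imaging.calibration("wrist");s=ctrl.read_state();E=np.array(c["extrinsics"])
print("cam",-E[:3,:3].T@E[:3,3],"view dir",E[2,:3],"tcp",s["position"],proj("wrist",s["position"],c))
a_=np.radians(-9.25);ex=np.array([np.cos(a_),np.sin(a_)]);ey=np.array([-ex[1],ex[0]]);O=np.array([.6090,-.0027])
for u,v,z in((576,155,.106),(641,145,.106),(576,147,.072),(637,132,.072),(411,64,.072),(796,64,.072)):
    d=onz("wrist",(u-400)*1.28,v*1.28,z,c)[:2]-O;print((d@ex).round(4),(d@ey).round(4))
for sy in(-1,1):
  for z in (0.093,.108,.113):
    p=np.r_[s["position"][:2]+ey*sy*.0085-ex*.011,z];print(sy,z,proj("wrist",p,c))
save(cv2.resize(a[140:340,150:362],(636,600),interpolation=cv2.INTER_CUBIC),"w3.png")
E
```

```text
cam [0.42164383 0.02803957 0.25659185] view dir [ 0.26690657 -0.04351473 -0.9627395 ] tcp [0.48902516 0.01607108 0.09306442] (np.float64(258.1817424160762), np.float64(236.36039070028147))
-0.1456 -0.0158
-0.1517 0.0222
-0.1415 -0.0192
-0.1525 0.024
-0.199 -0.1286
-0.1992 0.1293
-1 0.093 (np.float64(241.37390771186625), np.float64(216.10482416005703))
-1 0.108 (np.float64(239.6613237608363), np.float64(226.83008557697684))
-1 0.113 (np.float64(239.01948551177378), np.float64(230.8512524692602))
1 0.093 (np.float64(274.9634785522948), np.float64(216.13763994378004))
1 0.108 (np.float64(276.3032666386138), np.float64(226.86646019844522))
1 0.113 (np.float64(276.8053936421496), np.float64(230.88900587819631))
```

View pics/w3.png

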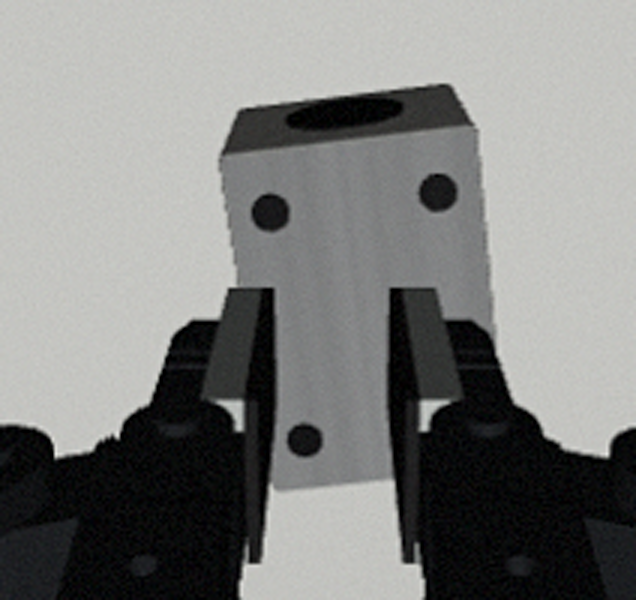

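The pads end well above the commanded TCP at this opening, at about 0.11 m or higher, so they passed over the block without touching it. I'll back off, shut the fingers, and measure the tips again.

play_rows([
  [0,0,0,0.01,0.001,0,-0.6],
  [0,0,0,0.03,0.002,0,-0.6],
  [0,0,0,0.05,0.003,0,-0.6],
  [0,0,0,0.06,0.004,0,-1],
  [0,0,0,0.062,0.004,0,-1],
  [0,0,0,0.062,0.004,0,-1],
  [0,0,0,0.062,0.004,0,-1],
  [0,0,0,0.062,0.004,0,-1],
])

```text
clock: 4.35
position: [0.4306, 0.0294, 0.0933]
orientation: [0.081, 0.997, -0.0, 0.001]
wrist_force: [-0.6, -0.4, -0.2]
width: -0.001
```

```bash
python3 - <<'E'
from h import *
a=imaging.camera("wrist");c=imaging.calibration("wrist");s=ctrl.read_state();t=s["position"];print(t,s["width"])
ex=np.array([np.cos(-.1614),np.sin(-.1614)])
for dx in(-.011,0,.011):
  for z in(.093,.106,.118):print(dx,z,np.round(proj("wrist",np.r_[t[:2]+ex*dx,z],c),1))
b=imaging.camera("side")
out=np.zeros((600,800,3),np.uint8);out[:,:424]=cv2.resize(a[140:340,185:326],(424,600),interpolation=cv2.INTER_CUBIC)
cs=imaging.calibration("side");print("side tcp",proj("side",t,cs))
out[:400,430:]=cv2.resize(b[150:250,190:282],(370,400),interpolation=cv2.INTER_CUBIC)
save(out,"c4.png")
E
```

```text
[0.43042349 0.02946294 0.09323746] -0.0029563679792436607
-0.011 0.093 [258.2 216.1]
-0.011 0.106 [258.1 225.3]
-0.011 0.118 [257.9 235.2]
0 0.093 [258.2 236.2]
0 0.106 [258.1 246.8]
0 0.118 [257.9 258.2]
0.011 0.093 [258.3 255.7]
0.011 0.106 [258.1 267.5]
0.011 0.118 [257.9 280.2]
side tcp (np.float64(220.39114155493633), np.float64(197.54408654999557))
```

View pics/c4.png

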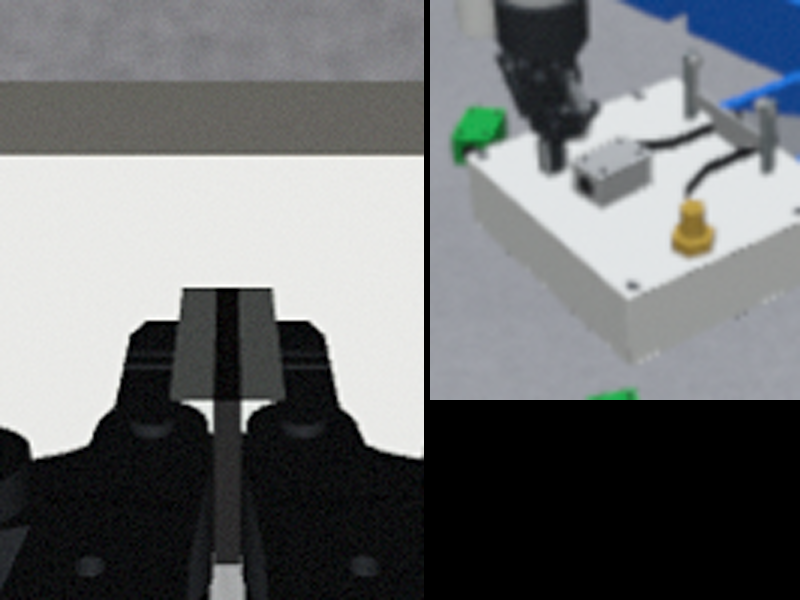

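play_rows([
  [0,0,0,0,0,0.006,-0.6],
  [0,0,0,0,0,0.014,-0.6],
  [0,0,0,0,0,0.02,-0.6],
  [0,0,0,0,0,0.022,-0.6],
  [0,0,0,-0.005,0,0.022,-0.6],
  [0,0,0,-0.01,0,0.022,-0.6],
  [0,0,0,-0.015,0,0.022,-0.6],
  [0,0,0,-0.02,0,0.022,-0.6],
  [0,0,0,-0.025,0,0.022,-0.6],
  [0,0,0,-0.03,0,0.022,-0.6],
  [0,0,0,-0.035,-0.001,0.022,-0.6],
  [0,0,0,-0.04,-0.002,0.022,-0.6],
  [0,0,0,-0.044,-0.003,0.022,-0.6],
  [0,0,0,-0.047,-0.004,0.022,-0.6],
  [0,0,0,-0.049,-0.005,0.022,-0.6],
  [0,0,0,-0.05,-0.005,0.022,-0.6],
  [0,0,0,-0.05,-0.005,0.022,-0.6],
])

```text
clock: 5.87
position: [0.4777, 0.0167, 0.0711]
orientation: [0.081, 0.997, -0.0, 0.0]
wrist_force: [-0.1, 0.1, 0.1]
width: 0.201
```

```bash
cat > look.py <<'E'
from h import *
import sys
a=imaging.camera("wrist");b=imaging.camera("side");s=ctrl.read_state();print(s["clock"],s["position"],s["wrist_force"],s["width"])
out=np.zeros((600,800,3),np.uint8);out[:,:424]=cv2.resize(a[140:340,185:326],(424,600),interpolation=cv2.INTER_CUBIC)
out[:400,430:]=cv2.resize(b[150:250,210:302],(370,400),interpolation=cv2.INTER_CUBIC)
save(out,sys.argv[1])
E
python3 look.py c5.png
```

```text
5.9667 [0.47753283 0.01678864 0.07112286] [-0.09785657 -0.19502075  0.20364682] 0.20168225522483801
```

View pics/c5.png

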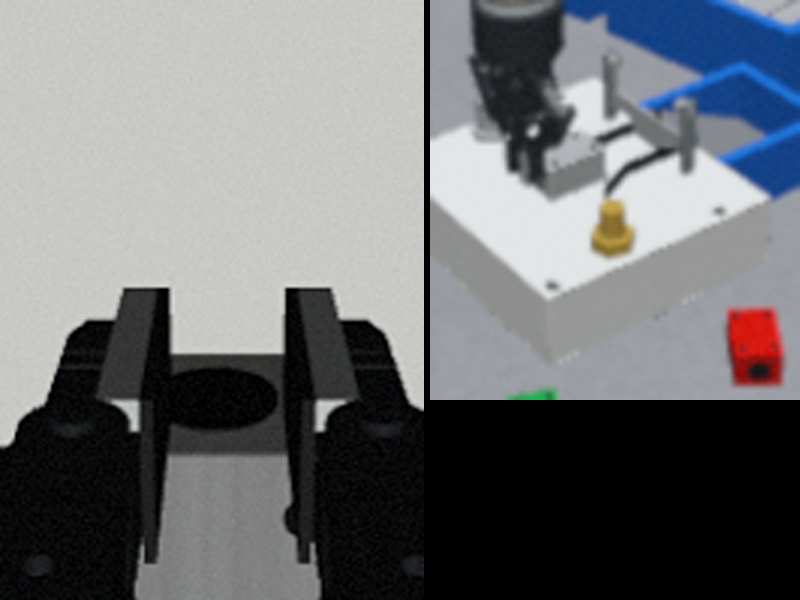

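The block is now being pushed squarely: its rear face and bore show level between the fingers.

```bash
python3 - <<'E'
from h import *
c=imaging.calibration("wrist");t=ctrl.read_state()["position"]
ex=np.array([np.cos(-.1614),np.sin(-.1614)]);ey=np.array([-ex[1],ex[0]]);O=np.array([.6090,-.0027])
f=lambda p:(round((p[:2]-O)@ex,4),round((p[:2]-O)@ey,4))
print("tcp",f(t))
for n,u,v,z in(("bot",228,355,.072),("top",228,455,.106),("hole",292,517,.106),("boreR",277,398,.09),("boreL",165,398,.09)):
  print(n,f(onz("wrist",185+u/3.007,140+v/3,z,c)))
E
```

```text
tcp (np.float64(-0.1329), np.float64(-0.0019))
bot (np.float64(-0.1209), np.float64(-0.0005))
top (np.float64(-0.1221), np.float64(-0.0006))
hole (np.float64(-0.1119), np.float64(0.0087))
boreR (np.float64(-0.1224), np.float64(0.0071))
boreL (np.float64(-0.1224), np.float64(-0.0104))
```

play_rows([
  [0,0,0,-0.003,0,0,-0.6],
  [0,0,0,-0.008,0,0,-0.6],
  [0,0,0,-0.013,0.001,0,-0.6],
  [0,0,0,-0.018,0.001,0,-0.6],
  [0,0,0,-0.023,0.001,0,-0.6],
  [0,0,0,-0.028,0.002,0,-0.6],
  [0,0,0,-0.033,0.002,0,-0.6],
  [0,0,0,-0.038,0.002,0,-0.6],
  [0,0,0,-0.043,0.002,0,-0.6],
  [0,0,0,-0.048,0.002,0,-0.6],
  [0,0,0,-0.053,0.002,0,-0.6],
  [0,0,0,-0.058,0.002,0,-0.6],
  [0,0,0,-0.063,0.002,0,-0.6],
  [0,0,0,-0.068,0.002,0,-0.6],
  [0,0,0,-0.073,0.002,0,-0.6],
  [0,0,0,-0.077,0.002,0,-0.6],
  [0,0,0,-0.079,0.002,0,-0.6],
  [0,0,0,-0.08,0.002,0,-0.6],
])

```text
clock: 7.47
position: [0.5572, 0.0059, 0.0711]
orientation: [0.08, 0.997, -0.0, 0.0]
wrist_force: [-2.3, -0.5, 1.6]
width: 0.198
```

```bash
python3 look.py c6.png
```

```text
7.5667 [0.55720413 0.00591396 0.07112192] [0.43216506 1.09522198 0.11088408] 0.1972573721966861
```

View pics/c6.png

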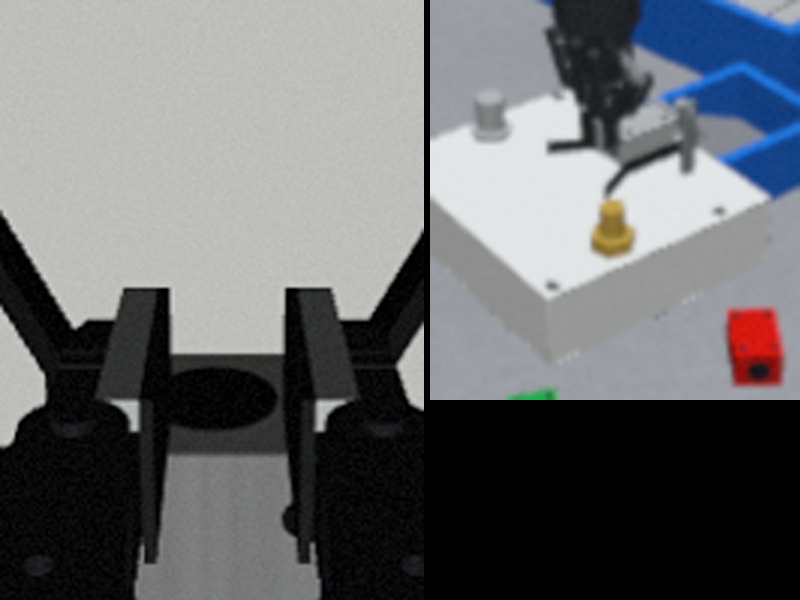

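play_rows([
  [0,0,0,-0.003,0,0,-0.6],
  [0,0,0,-0.008,0,0,-0.6],
  [0,0,0,-0.013,0,0,-0.6],
  [0,0,0,-0.018,0,0,-0.6],
  [0,0,0,-0.023,0,0,-0.6],
  [0,0,0,-0.028,0,0,-0.6],
  [0,0,0,-0.033,0,0,-0.6],
  [0,0,0,-0.038,0,0,-0.6],
  [0,0,0,-0.043,0,0,-0.6],
  [0,0,0,-0.047,0,0,-0.6],
  [0,0,0,-0.05,0,0,-0.6],
  [0,0,0,-0.053,0,0,-0.6],
  [0,0,0,-0.055,0,0,-0.6],
  [0,0,0,-0.055,0,0,-0.6],
  [0,0,0,-0.055,0,0,-0.6],
  [0,0,0,-0.055,0,0,-0.6],
])

```text
clock: 8.9
position: [0.6107, -0.0028, 0.071]
orientation: [0.08, 0.997, 0.0, -0.0]
wrist_force: [0.4, -1.1, -0.3]
width: 0.202
```

```bash
python3 look.py c7.png
```

```text
9.0 [ 0.61051087 -0.00269273  0.0710513 ] [-0.03271776  0.21709744 -0.33597272] 0.20123830609816507
```

View pics/c7.png

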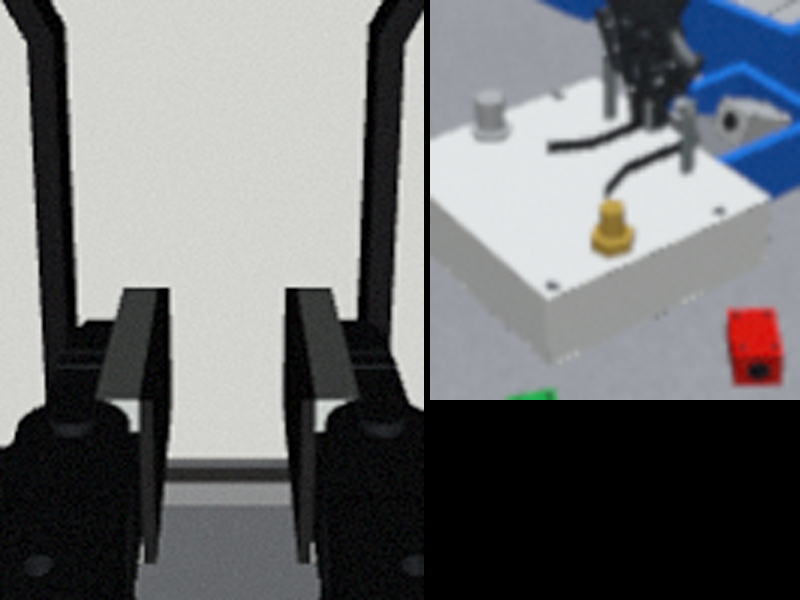

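The block has tipped off the edge and lies in the tray, at (750,125) in the side crop. Next I draw back and rise.

play_rows([
  [0,0,0,0.005,0,0,-0.6],
  [0,0,0,0.015,0,0,-0.6],
  [0,0,0,0.028,0,0,-0.6],
  [0,0,0,0.043,0,0,-0.6],
  [0,0,0,0.06,0,0,-0.6],
  [0,0,0,0.08,0,0,-0.6],
  [0,0,0,0.1,0,0,-0.6],
  [0,0,0,0.12,0,-0.005,-0.6],
  [0,0,0,0.14,0,-0.02,-0.6],
  [0,0,0,0.155,0,-0.045,-0.6],
  [0,0,0,0.165,0,-0.075,-0.6],
  [0,0,0,0.168,0,-0.105,-0.6],
  [0,0,0,0.17,0,-0.135,-0.6],
  [0,0,0,0.17,0,-0.155,-0.6],
  [0,0,0,0.17,0,-0.165,-0.6],
  [0,0,0,0.17,0,-0.17,-0.6],
  [0,0,0,0.17,0,-0.17,-0.6],
  [0,0,0,0.17,0,-0.17,-0.6],
])

```text
clock: 10.5
position: [0.4425, 0.0246, 0.2407]
orientation: [0.08, 0.997, 0.0, -0.0]
wrist_force: [-0.6, 0.4, 0.4]
width: 0.205
```

play_rows([
  [0,0,0,0,0,0,-0.6],
  [0,0,0,0,0,0,-0.6],
  [0,0,0,0,0,0,-0.6],
  [0,0,0,0,0,0,-0.6],
  [0,0,0,0,0,0,-0.6],
  [0,0,0,0,0,0,-0.6],
  [0,0,0,0,0,0,-0.6],
  [0,0,0,0,0,0,-0.6],
  [0,0,0,0,0,0,-0.6],
  [0,0,0,0,0,0,-0.6],
  [0,0,0,0,0,0,-0.6],
  [0,0,0,0,0,0,-0.6],
])

```text
clock: 11.5
position: [0.4431, 0.0245, 0.2411]
orientation: [0.08, 0.997, -0.0, 0.0]
wrist_force: [-0.0, 0.4, 0.3]
width: 0.201
```

```bash
python3 - <<'E'
from h import *
a=imaging.camera("top");b=imaging.camera("side");b0=np.load("side.npy");s=ctrl.read_state();print(s["clock"],s["position"],s["wrist_force"])
out=np.zeros((600,800,3),np.uint8)
out[:380,:400]=cv2.resize(a[110:262,175:335],(400,380),interpolation=cv2.INTER_CUBIC)
out[:300,400:]=cv2.resize(b[150:240,195:315],(400,300),interpolation=cv2.INTER_CUBIC)
out[300:,400:]=cv2.resize(b0[150:240,195:315],(400,300),interpolation=cv2.INTER_CUBIC)
save(out,"c8.png")
O=np.array([.609,-.0027]);ex=np.array([np.cos(-.1614),np.sin(-.1614)]);ey=np.array([-ex[1],ex[0]])
for w in(-.04,0,.04): # flap lower edge if shut
  p=np.r_[O+ey*w,.09];print("flap pt",w,(np.array(proj("side",p))-[195,150])*3.333+[400,0])
E
```

```text
11.6 [0.44313982 0.02448615 0.24112643] [ 0.65796442 -0.5526191   1.02181758]
flap pt -0.04 [649.56330103 120.81339243]
flap pt 0 [626.90995063 105.04804732]
flap pt 0.04 [605.12170264  89.88471843]
```

View pics/c8.png

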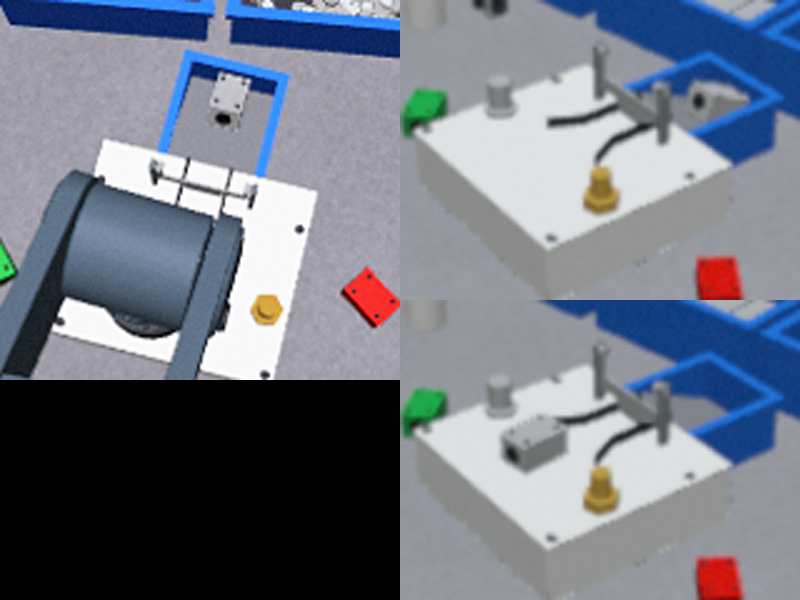

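The block lies upright against the tray's end wall. The flap hangs where it did in the first picture, and the bushing and fitting haven't moved.

```bash
python3 -c "
from station import ctrl
print(ctrl.hand_in())"
```

```text
the job is handed in; nothing more can be done
None
```

The steel block was pushed along the lane, through the flap and over the deck's edge, and now lies in the blue tray against its end wall. The job was handed in at about 11.6 s, with the arm drawn back and raised clear of everything.

- **Last checks:** the last top and side pictures show the block upright in the tray and the flap hanging as it did at the start. The bushing, the fitting and the red and green blocks in view look unmoved. I judged the flap's closing and these positions by eye. I did not re-check the spare, spool, wrench, oil bottle and tub, but the arm never went low near them. Wrist forces were about 3 N or less at every reading.
- **What went wrong:** on the first pass the fingers went over the block without touching it. The fingertips measured about 15–25 mm above the reported TCP, which does not agree with the stated tool frame. I backed off, lowered the tool 22 mm, and the second push worked.

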